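# Sort the returned packing kit and set out the release boards

### The job

Clear the packing bench: put every loose roll of tape into the blue tote and every hand tool (knife, screwdriver, pliers) into the red tote. Only when all are in, set out the two green release boards, one on each yellow rest: each time slide the top board of the dispenser out over its low end lip until it sticks out well past the edge while still lying flat on the stack, grasp it by the part that sticks out, and lay it flat, centred and lengthwise on a rest. Leave the white board in the dispenser and do not disturb the mug, the bottle or the parcel.

Things in the scene. Friction and masses are not known exactly. Their poses are not given: they have to be found in the camera images.
- tape1: blue roll of packing tape on a cardboard core, standing on its flat face: 62 mm across, 40 mm high, hole 42 mm across (wall 10 mm), about 90 g. Origin: centre of its underside; z along its axis. May be absent (None from the start).
- tape2: blue roll of packing tape on a cardboard core, standing on its flat face: 62 mm across, 40 mm high, hole 42 mm across (wall 10 mm), about 90 g. Origin: centre of its underside; z along its axis. May be absent (None from the start).
- tape3: blue roll of packing tape on a cardboard core, standing on its flat face: 62 mm across, 40 mm high, hole 42 mm across (wall 10 mm), about 90 g. Origin: centre of its underside; z along its axis. May be absent (None from the start).
- knife: yellow utility knife, blade guarded, lying flat: bar 120 x 26 x 20 mm (a steel nose adds 5 mm at +x), about 100 g. Origin: centre of its underside; x along its length, z up. Grasp across its 26 mm width at the origin. May be absent (None from the start).
- driver: stubby screwdriver lying flat, about 90 g: red and black handle 64 x 26 x 24 mm high, its middle 12 mm to -x of the origin; steel blade, 8 mm thick, out to +71 mm, 12 mm above the underside. Origin: on its underside; x along its length towards the tip. Grasp across the 26 mm handle, 10 mm to -x of the origin. May be absent (None from the start).
- pliers: pliers lying flat, about 150 g: steel joint 34 x 26 mm, 15 mm high, at the origin; jaws 15 mm wide out to +51 mm, two orange handles 16 mm high spreading to about 48 mm at -66 mm. Origin: on its underside; x along its length towards the jaws. Grasp across the 26 mm joint, 5 mm to +x of the origin. May be absent (None from the start).
- tote_blue: blue tote, an open box 160 x 160 mm outside, 50 mm high, walls and floor 5 mm thick, fixed to the bench. Origin: centre of its underside; x and y along its sides. It may stand in either of two places.
- tote_red: red tote, an open box 160 x 160 mm outside, 50 mm high, walls and floor 5 mm thick, fixed to the bench. Origin: centre of its underside; x and y along its sides. It may stand in either of two places.
- dispenser: blue block 190 (x) x 94 (y) x 70 mm high, fixed. On top two aluminium rails along x, 69 mm apart inside, 12 mm thick, tops 89 mm above the bench; three boards lie between. Dark lips at both ends (tops at 73 mm) hold only the lowest, white board; the green ones slide over it, out of the -x end, which faces the robot. Origin: centre of its underside; x along the rails.
- dispenser_edge (a point): middle of the dispenser's -x edge (the edge the board is to overhang), 95 mm to -x of its origin, 80 mm above the bench; same axes as the dispenser.
- board1: green smooth rigid board, 170 (x) x 64 (y) x 5 mm, about 80 g, top of the stack, underside 80 mm above the bench. Origin: centre of its underside; x lengthwise. The rails prevent grasping its sides until it is slid out: press on it with closed fingertips and drag. It tips off with over 85 mm past the edge. On the bench it can be grasped anywhere across its 64 mm width.
- board2: green smooth rigid board, 170 (x) x 64 (y) x 5 mm, about 80 g, middle of the stack, underside 75 mm above the bench. Origin: centre of its underside; x lengthwise. The rails prevent grasping its sides until it is slid out: press on it with closed fingertips and drag. It tips off with over 85 mm past the edge. On the bench it can be grasped anywhere across its 64 mm width.
- spare: white board, 170 x 64 x 5 mm, the lowest of the stack, less smooth than the green ones. Origin: centre of its underside.
- rest1: right-hand (-y) yellow board rest fixed to the bench: bar 150 (x) x 44 (y) mm with a flat top 35 mm above the bench, on a dark foot 160 x 50 x 7 mm. Narrower than a board, so fingers pass beside it. Either board may go on it. Origin: centre of its underside; x along its length.
- rest2: left-hand (+y) yellow board rest fixed to the bench: bar 150 (x) x 44 (y) mm with a flat top 35 mm above the bench, on a dark foot 160 x 50 x 7 mm. Narrower than a board, so fingers pass beside it. Either board may go on it. Origin: centre of its underside; x along its length.
- rest1_top (a point): centre of rest1's flat top, 35 mm above the bench, where the centre of a board's underside belongs; axes of the rest.
- rest2_top (a point): centre of rest2's flat top, 35 mm above the bench, where the centre of a board's underside belongs; axes of the rest.
- mug: white mug, 76 mm across, 90 mm high, standing beyond the totes; bystander. Origin: centre of its underside.
- bottle: white bottle with orange cap, 64 mm across, 190 mm high; bystander. Origin: centre of its underside.
- parcel: cardboard parcel 70 x 150 x 80 mm; bystander. Origin: centre of its underside.

How it is judged:
By the outcome, as a careful person would: the job done as asked, in the order asked, and still so for the second after the job is handed in, with the robot touching nothing.
Of tape1, tape2, tape3, knife, driver, pliers only 4 to 6 are there at a start; the rules pass over those that are not, and their reading is None.
At some moment in a run one of tape1, tape2, tape3, knife, driver, pliers may be knocked a few centimetres aside while the robot is not near it.
Once in a run the grip may slacken for a moment while it holds something.
It also fails if it takes over 210 s, if anything falls off the work surface, if the arm or the gripper's body presses on something with over 40 N, if the wrist force passes 120 N, or if a joint passes its speed limit or range.

### The arm

A 6-joint arm with a two-finger parallel gripper is mounted at the origin on the work surface. World frame = base frame: x ahead of the robot, y to its left, z up, the work surface at z = 0. Lengths are in mm, angles in rad, forces in N, time in s.
With the tool pointing down it reaches from about 425 to 1125 mm from the base axis. Payload 14.9 kg.
Tool frame: the origin (TCP) lies between the finger pads; the fingertips stand 19 mm ahead of it and the grasp point (between the pads) is the TCP; z points along the fingers, y is the line along which they close (so a half turn about z gives the same grasp; the last joint's range is limited). The gripper opens to 91 mm and grips with 3 to 60 N. Pads are 32 mm wide; open, the fingers measure 118 mm over their backs; the gripper's body (76 mm by 178 mm) begins 60 mm behind the grasp point.
Start: joints at [1.301, 0.379, 1.734, -0, 1.028, -0.033], TCP at [164.222, 680.477, 232.932] pointing down, gripper open.
Joint ranges: [-2.77, 2.77], [-0.74, 2.19], [0, 2.66], [-1.06, 4.2], [0.31, 2.87], [-3.08, 3.08]. Speed limits (rad/s): [1.89, 1.89, 2.39, 3.14, 3.14, 3.14].

### API

Orientations are given as a unit quaternion [x, y, z, w].
In Python, from rig import bot gives the robot as it stands. The module is installed in compiled form; this text tells all that it offers.
- The arm moves only by the tool jog_arm, never from a script. Its argument "rows" is a list of rows, each a list of 3 entries, a list of its own where there are three numbers: the turn, a rotation vector about the tool's x, y, z in rad, then the shift along the tool's x, y, z in mm, then the closure, from 0 (fully open) to 1 (shut). In form: [[[rx, ry, rz], [x, y, z], grip], ...]. A call has 1 to 20 rows; each row is the pose to reach, as a shift and turn from the pose commanded when the call began, along the tool's axes at that moment; what a row does not reach only later rows make up. A row lasts 1/12 s, in which the tool goes at most 41.7 mm and 7.16 degrees, less where a joint would pass 70% of its speed; a pose out of reach is approached as far as the arm can. A call with a gripper value outside its range is refused whole. The fingers move at their own pace and stop on an object; "grip_force" is the grip in N (left out, the last holds). Time passes only in rows, so rows that repeat a pose let the fingers close. It gives the time, the measured TCP pose, the force, the opening and the grip force at its end, in the units of the state.
- bot.get_state(): the state, without advancing time (a new reading comes with each control period).
- bot.grab_frame(name): name is "scene" or "top" or "wrist"; returns the picture (400x640x3 uint8, blue, green, red); there is no depth.
- bot.get_calibration(name): a dict with "K" (3x3 intrinsics, pixels), "k1" (the pictures are not rectified: a ray, as slopes to the right and down, at radius r is drawn at 1 + k1 r^2 times it, then the intrinsics apply), "R" (3x3) and "t" (3): a world point X has camera coordinates R X + t. Camera axes: x right, y down, z forward; pixel columns grow to the right and rows downward; lengths in mm; the calibration is good to about 2 mm. A picture is of the moment at which its call begins: read the wrist's pose just before it. get_calibration takes no time and is no camera call; for the wrist camera it gives the pose at the moment of the call.
- bot.hand_in(): hands the job in; it is judged then, once.
The state is a dict: "clock": time; "joint_pos": joint angles; "joint_vel": joint speeds; "joint_efforts": joint torques, N m; "ee_pos": TCP position; "ee_rot": TCP orientation; "wrist_force": force on the tool from outside, world axes, zero at the start; "wrist_torque": the same for the moment, N m; "opening": finger opening in mm; "finger_force": force on a finger pad.
Only numpy, scipy, OpenCV 4.12 (cv2) and the standard library are available. Lean on these libraries where they do the work, as an engineer would, in place of code of your own. Each camera call takes 0.05 s, during which the arm holds its last target. There are 200 camera calls.

## Working session

There is one attempt and no reset: what is moved stays moved. The work goes in short steps, Python scripts to look and compute and a tool call to move; the robot and the scene stay as the last step left them, time stands still between calls to the robot, and variables do not carry over. Pictures are saved under pics/ and viewed, at most 14 in all, crops included, and the job is handed in when it is done.

Besides the shell and the picture viewer there is one more tool, called after "Request:" as a command line: name --argument value ..., lists and objects as JSON in quotes. jog_arm: Moves the arm, as the interface text tells. Its arguments: {"type":"object","properties":{"rows":{"type":"array"},"grip_force":{"type":"number"}},"required":["rows"]}

```bash
mkdir -p pics; cat > h.py <<'E'
import numpy as np, cv2
from rig import bot
from scipy.spatial.transform import Rotation as Ro
def ray(cal,uv):
    K=np.array(cal["K"],float);k=float(np.ravel(cal["k1"])[0])
    p=cv2.undistortPoints(np.array(uv,float).reshape(-1,1,2),K,np.array([k,0,0,0,0.])).reshape(-1,2)
    R=np.array(cal["R"]);t=np.ravel(cal["t"])
    d=np.c_[p,np.ones(len(p))]@R
    return -R.T@t,d
def toplane(cal,uv,z):
    c,d=ray(cal,uv); return c+d*((z-c[2])/d[:,2])[:,None]
def proj(cal,X):
    R=np.array(cal["R"]);t=np.ravel(cal["t"])
    return cv2.projectPoints(np.array(X,float).reshape(-1,1,3),cv2.Rodrigues(R)[0],t,np.array(cal["K"],float),np.array([float(np.ravel(cal["k1"])[0]),0,0,0,0.]))[0].reshape(-1,2)
def delta(x,y,z,yaw):
    """tool-frame rotvec and shift from the current pose to tool-down pose, tool y axis at yaw (mod pi)"""
    s=bot.get_state();R=Ro.from_quat(s["ee_rot"]);best=None
    for k in (0,np.pi):
        a=yaw+k;Y=np.array([np.cos(a),np.sin(a),0]);Z=np.array([0,0,-1.])
        T=Ro.from_matrix(np.c_[np.cross(Y,Z),Y,Z]); r=(R.inv()*T).as_rotvec()
        if best is None or np.linalg.norm(r)<np.linalg.norm(best): best=r
    d=R.inv().apply(np.array([x,y,z])-np.array(s["ee_pos"]))
    print("rot",best.round(3),"shift",d.round(1),"j6",round(s["joint_pos"][5],2))
E
python3 - <<'E'
from h import *
for n in("top","scene","wrist"):
    cv2.imwrite(f"pics/{n}0.png",bot.grab_frame(n)); c=bot.get_calibration(n); print(n,np.round(c["t"],0),np.round(c["R"],2).tolist(),np.round(c["K"],0).tolist(),c["k1"])
s=bot.get_state();print({k:np.round(v,3) for k,v in s.items()})
E
```

```text
top [  37.  626. 1136.] [[-0.01, -1.0, -0.0], [-0.99, 0.01, -0.17], [0.17, -0.0, -0.99]] [[446.0, 0.0, 316.0], [0.0, 446.0, 201.0], [0.0, 0.0, 1.0]] -0.02041069072337214
scene [ -71. -344. 1711.] [[0.08, 1.0, -0.01], [0.65, -0.06, -0.76], [-0.75, 0.05, -0.65]] [[415.0, 0.0, 321.0], [0.0, 415.0, 200.0], [0.0, 0.0, 1.0]] 0.001479318593656057
wrist [-698.  -28.  391.] [[0.23, 0.97, -0.0], [0.94, -0.23, 0.25], [0.24, -0.06, -0.97]] [[299.0, 0.0, 319.0], [0.0, 299.0, 200.0], [0.0, 0.0, 1.0]] -0.009211482728744416
{'clock': np.float64(0.15), 'joint_pos': array([ 1.301,  0.379,  1.735, -0.   ,  1.029, -0.033]), 'joint_vel': array([ 0.   , -0.003, -0.002,  0.001,  0.002, -0.001]), 'joint_efforts': array([ 2.0000e-03, -7.6411e+01, -4.3465e+01,  6.5000e-02,  4.1000e-02,
       -0.0000e+00]), 'ee_pos': array([164.14 , 680.208, 232.455]), 'ee_rot': array([ 0.118,  0.993, -0.   , -0.   ]), 'wrist_force': array([0.662, 0.765, 0.482]), 'wrist_torque': array([-0.057, -0.027, -0.   ]), 'finger_force': np.float64(0.0), 'opening': np.float64(91.182)}
```

View pics/top0.png

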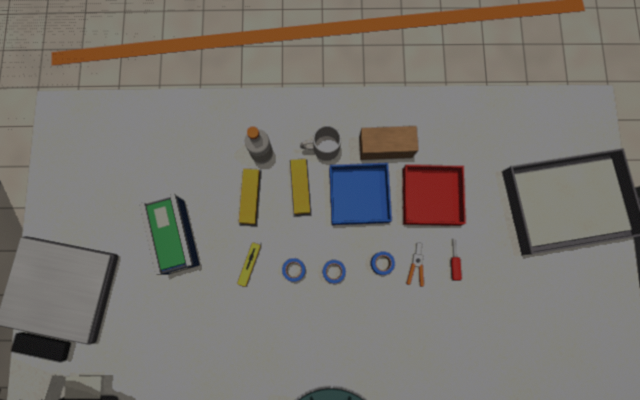

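View pics/scene0.png

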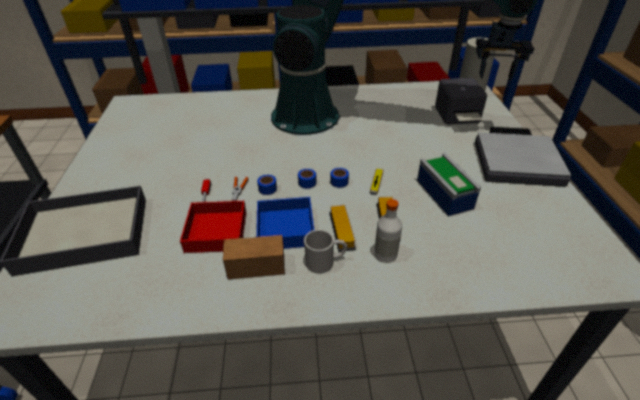

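The top view shows all six items: knife (249,264), tapes (294,270), (334,271) and (382,263), pliers (418,262), driver (456,262). The blue tote is at (360,194), the red tote at (434,195), the rests at (249,196) and (300,187), and the dispenser at (172,235).

```bash
cat >> h.py <<'E'
def top_blobs():
    im=bot.grab_frame("top");cal=bot.get_calibration("top");h=cv2.cvtColor(im,cv2.COLOR_BGR2HSV)
    cols={"blue":((100,110,60),(125,255,255)),"yellow":((18,110,90),(34,255,255)),"red":((0,150,80),(5,255,255)),"red2":((174,150,80),(180,255,255)),"orange":((6,150,90),(17,255,255)),"green":((50,100,60),(85,255,255))}
    m={k:cv2.inRange(h,*v) for k,v in cols.items()};m["red"]|=m.pop("red2")
    for k,v in m.items():
        v[:100]=0
        n,l,st,c=cv2.connectedComponentsWithStats(cv2.morphologyEx(v,cv2.MORPH_CLOSE,np.ones((3,3))))
        for i in range(1,n):
            if st[i,4]<25: continue
            cn=cv2.findContours((l==i).astype(np.uint8),0,1)[0][0]
            z={"green":85,"blue":40,"yellow":35,"red":24}.get(k,16)
            if k in("red","blue") and st[i,4]>1500: z=50
            if k=="yellow" and st[i,4]<350: z=20
            P=toplane(cal,cn.reshape(-1,2)+0.0,z)[:,:2].astype(np.float32)
            (x,y),(a,b),t=cv2.minAreaRect(P)
            if a<b: t+=90
            print(k,"px",c[i].round(0),"A",st[i,4],"z",z,"xy",round(x,1),round(y,1),"LxW",round(max(a,b),1),round(min(a,b),1),"axis deg",round((t+90)%180-90,1))
E
python3 - <<'E'
from h import *
top_blobs()
im=bot.grab_frame("top");cv2.imwrite("pics/crop.png",cv2.resize(im[140:300,130:480],None,fx=2.28,fy=2.28,interpolation=cv2.INTER_CUBIC))
E
```

```text
blue px [360. 194.] A 3331 z 50 xy 647.5 -85.7 LxW 160.6 157.5 axis deg 1.6
blue px [381. 263.] A 183 z 40 xy 460.8 -141.5 LxW 58.3 56.9 axis deg -46.3
blue px [294. 270.] A 167 z 40 xy 446.1 94.2 LxW 57.9 54.6 axis deg 89.5
blue px [334. 271.] A 176 z 40 xy 441.2 -12.2 LxW 57.1 55.2 axis deg -0.7
yellow px [300. 186.] A 852 z 35 xy 671.8 76.0 LxW 148.8 43.3 axis deg 3.8
yellow px [248. 196.] A 852 z 35 xy 645.5 215.5 LxW 148.5 42.9 axis deg -3.6
yellow px [248. 265.] A 374 z 35 xy 461.0 211.9 LxW 114.6 24.4 axis deg -19.5
red px [432. 197.] A 2893 z 50 xy 642.2 -284.8 LxW 158.3 157.1 axis deg -1.9
red px [456. 269.] A 176 z 24 xy 444.7 -339.4 LxW 55.5 21.5 axis deg -0.7
orange px [252. 132.] A 87 z 16 xy 831.7 209.9 LxW 29.6 25.5 axis deg 0.8
orange px [410. 274.] A 53 z 16 xy 432.5 -219.1 LxW 53.3 6.8 axis deg -17.8
orange px [421. 276.] A 51 z 16 xy 427.3 -247.0 LxW 50.2 5.4 axis deg -2.7
green px [166. 238.] A 1374 z 85 xy 538.7 420.3 LxW 171.5 63.5 axis deg 15.7
```

View pics/crop.png

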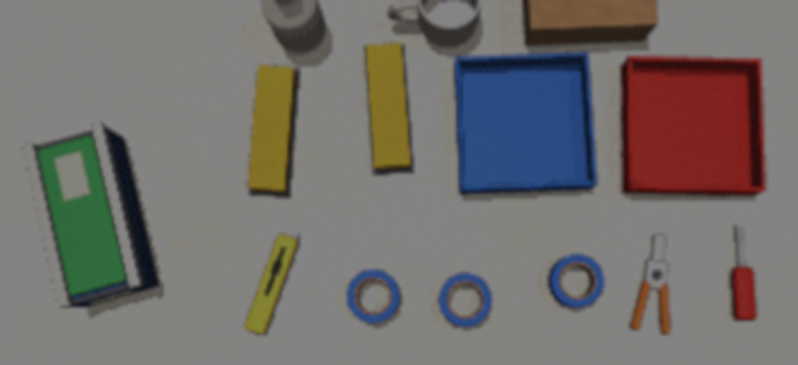

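The six items and fixtures are located well enough to start. I'll go above the knife with the tool squared to the world axes.

```bash
python3 - <<'E'
from h import *
delta(461,214,140,np.pi/2)
cal=bot.get_calibration("top")
print(toplane(cal,[[418,260.5]],15),toplane(cal,[[248,265]],20),toplane(cal,[[327,143]],90),toplane(cal,[[388,140]],80))
E
```

```text
rot [-0.001 -0.    -0.237] shift [-397.9 -383.6   92.8] j6 -0.03
[[ 467.15798295 -241.04448389   15.        ]] [[459.31289089 215.73781643  20.        ]] [[774.54022376   1.68158837  90.        ]] [[ 784.46884065 -161.45678037   80.        ]]
```

Request:
jog_arm --rows '[[[0,0,-0.237],[-397.9,-383.6,92.8],0],[[0,0,-0.237],[-397.9,-383.6,92.8],0],[[0,0,-0.237],[-397.9,-383.6,92.8],0],[[0,0,-0.237],[-397.9,-383.6,92.8],0],[[0,0,-0.237],[-397.9,-383.6,92.8],0],[[0,0,-0.237],[-397.9,-383.6,92.8],0],[[0,0,-0.237],[-397.9,-383.6,92.8],0],[[0,0,-0.237],[-397.9,-383.6,92.8],0],[[0,0,-0.237],[-397.9,-383.6,92.8],0],[[0,0,-0.237],[-397.9,-383.6,92.8],0],[[0,0,-0.237],[-397.9,-383.6,92.8],0],[[0,0,-0.237],[-397.9,-383.6,92.8],0],[[0,0,-0.237],[-397.9,-383.6,92.8],0],[[0,0,-0.237],[-397.9,-383.6,92.8],0],[[0,0,-0.237],[-397.9,-383.6,92.8],0],[[0,0,-0.237],[-397.9,-383.6,92.8],0],[[0,0,-0.237],[-397.9,-383.6,92.8],0],[[0,0,-0.237],[-397.9,-383.6,92.8],0]]'

```text
clock: 1.75
ee_pos: [460.7, 215.0, 140.3]
ee_rot: [-0.001, 1.0, 0.0, 0.0]
wrist_force: [-0.4, 0.6, -0.2]
opening: 91.0
finger_force: 0.0
```

Request:
jog_arm --rows '[[[0,0,0.34],[1,1,40],0],[[0,0,0.34],[1,1,60],0.3],[[0,0,0.34],[1,1,80],0.3],[[0,0,0.34],[1,1,100],0.3],[[0,0,0.34],[1,1,112],0.3],[[0,0,0.34],[1,1,118],0.3],[[0,0,0.34],[1,1,118],1],[[0,0,0.34],[1,1,118],1],[[0,0,0.34],[1,1,118],1],[[0,0,0.34],[1,1,118],1],[[0,0,0.34],[1,1,118],1],[[0,0,0.34],[1,1,118],1],[[0,0,0.34],[1,1,118],1],[[0,0,0.34],[1,1,118],1],[[0,0,0.34],[1,1,118],1]]' --grip_force 30

```text
clock: 3.0
ee_pos: [460.3, 215.3, 22.6]
ee_rot: [0.169, 0.986, 0.0, 0.0]
wrist_force: [-1.6, -0.2, 8.8]
opening: 25.9
finger_force: 30.0
```

Request:
jog_arm --rows '[[[0,0,0],[0,0,-30],1],[[0,0,0],[0,0,-60],1],[[0,0,-0.34],[0,0,-90],1],[[0,0,-0.34],[0,0,-110],1],[[0,0,-0.34],[0,0,-118],1],[[0,0,-0.34],[0,0,-118],1],[[0,0,-0.34],[0,0,-118],1]]' --grip_force 40

```text
clock: 3.58
ee_pos: [460.0, 215.2, 140.3]
ee_rot: [0.001, 1.0, 0.0, 0.0]
wrist_force: [0.1, 0.4, -1.6]
opening: 25.7
finger_force: 40.0
```

Request:
jog_arm --rows '[[[0,0,0],[-182,-460,0],1],[[0,0,0],[-182,-460,0],1],[[0,0,0],[-182,-460,0],1],[[0,0,0],[-182,-460,0],1],[[0,0,0],[-182,-460,0],1],[[0,0,0],[-182,-460,0],1],[[0,0,0],[-182,-460,0],1],[[0,0,0],[-182,-460,0],1],[[0,0,0],[-182,-460,0],1],[[0,0,0],[-182,-460,0],1],[[0,0,0],[-182,-460,0],1],[[0,0,0],[-182,-460,0],1],[[0,0,0],[-182,-460,0],1],[[0,0,0],[-182,-460,0],1],[[0,0,0],[-182,-460,0],1],[[0,0,0],[-182,-460,0],1]]'

```text
clock: 4.92
ee_pos: [641.3, -243.6, 139.1]
ee_rot: [0.0, 1.0, 0.0, -0.001]
wrist_force: [0.1, -0.1, -1.1]
opening: 25.9
finger_force: 40.0
```

Request:
jog_arm --rows '[[[0,0,0],[0,0,40],1],[[0,0,0],[0,0,75],1],[[0,0,0],[0,0,95],1],[[0,0,0],[0,0,107],1],[[0,0,0],[0,0,107],1],[[0,0,0],[0,0,107],0.6],[[0,0,0],[0,0,107],0.6],[[0,0,0],[0,0,107],0.6],[[0,0,0],[0,0,107],0.6],[[0,0,0],[0,0,90],0.6],[[0,0,0],[0,0,60],0.6],[[0,0,0],[0,0,20],0.5],[[0,0,0],[0,0,0],0.3],[[0,0,0],[0,0,0],0.3]]'

```text
clock: 6.08
ee_pos: [644.8, -245.9, 146.4]
ee_rot: [-0.0, 1.0, -0.002, 0.004]
wrist_force: [0.9, -0.8, 0.0]
opening: 53.4
finger_force: 0.0
```

```bash
python3 - <<'E'
from h import *
top_blobs()
E
```

```text
blue px [360. 194.] A 3484 z 50 xy 646.8 -86.1 LxW 161.4 158.7 axis deg 2.0
blue px [381. 263.] A 182 z 40 xy 460.8 -141.5 LxW 58.3 56.9 axis deg -46.3
blue px [294. 270.] A 170 z 40 xy 444.8 92.9 LxW 57.2 55.3 axis deg -0.3
blue px [333. 271.] A 174 z 40 xy 441.2 -12.1 LxW 57.1 55.2 axis deg -0.7
yellow px [300. 186.] A 856 z 35 xy 671.6 76.0 LxW 149.2 43.6 axis deg 4.1
yellow px [248. 196.] A 865 z 35 xy 645.2 215.2 LxW 149.0 43.5 axis deg -3.6
yellow px [415. 204.] A 72 z 20 xy 617.6 -240.2 LxW 44.5 19.2 axis deg -2.6
red px [408. 209.] A 131 z 24 xy 607.8 -219.7 LxW 74.7 13.6 axis deg -2.5
orange px [253. 132.] A 89 z 16 xy 831.6 209.9 LxW 29.7 25.5 axis deg 0.8
green px [166. 238.] A 1374 z 85 xy 538.5 420.3 LxW 171.9 63.5 axis deg 15.7
```

Request:
jog_arm --rows '[[[0,0,0],[195,-94,0],0.3],[[0,0,0],[195,-94,0],0.3],[[0,0,0],[195,-94,0],0.3],[[0,0,0],[195,-94,0],0.3],[[0,0,0],[195,-94,0],0.3],[[0,0,0],[195,-94,0],0.3],[[0,0,0],[195,-94,0],0.3],[[0,0,0],[195,-94,0],0.3]]'

```text
clock: 6.8
ee_pos: [447.1, -338.9, 139.9]
ee_rot: [0.001, 1.0, 0.0, -0.0]
wrist_force: [1.6, -0.8, -0.7]
opening: 63.7
finger_force: 0.0
```

```bash
python3 - <<'E'
from h import *
c=bot.get_calibration("wrist");im=bot.grab_frame("wrist");cv2.imwrite("pics/w1.png",im)
print(proj(c,[[447,-339,24],[472,-241,15],[447,-339,3],[510,-339,12]]).round(0))
E
```

```text
[[321. 202.]
 [421. 224.]
 [321. 196.]
 [321. 258.]]
```

View pics/w1.png

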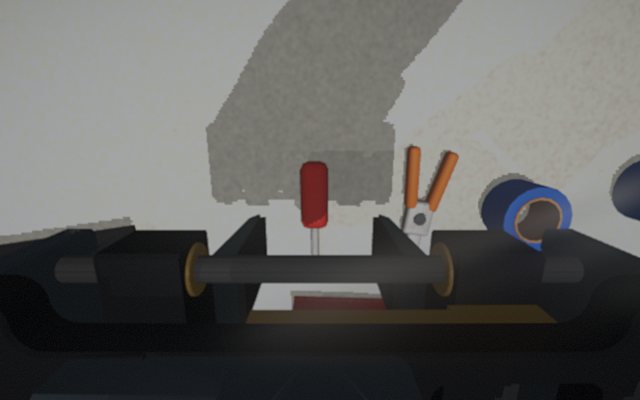

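The wrist view shows the driver handle at (314,195), about 6 mm to -y of my estimate. The pliers joint at (420,218) is where I expected it.

Request:
jog_arm --rows '[[[0,0,0],[2,-6,40],0.3],[[0,0,0],[2,-6,75],0.3],[[0,0,0],[2,-6,100],0.3],[[0,0,0],[2,-6,112],0.3],[[0,0,0],[2,-6,117],0.3],[[0,0,0],[2,-6,117],1],[[0,0,0],[2,-6,117],1],[[0,0,0],[2,-6,117],1],[[0,0,0],[2,-6,117],1],[[0,0,0],[2,-6,117],1],[[0,0,0],[2,-6,117],1],[[0,0,0],[2,-6,117],1],[[0,0,0],[2,-6,90],1],[[0,0,0],[2,-6,50],1],[[0,0,0],[2,-6,10],1],[[0,0,0],[2,-6,0],1],[[0,0,0],[2,-6,0],1]]'

```text
clock: 8.27
ee_pos: [446.6, -346.0, 143.5]
ee_rot: [-0.0, 1.0, -0.002, 0.002]
wrist_force: [-0.7, -0.5, -1.0]
opening: 25.9
finger_force: 40.0
```

Request:
jog_arm --rows '[[[0,0,0],[-175,18,0],1],[[0,0,0],[-175,18,0],1],[[0,0,0],[-175,18,0],1],[[0,0,0],[-175,18,0],1],[[0,0,0],[-175,18,0],1],[[0,0,0],[-175,18,0],1],[[0,0,0],[-175,18,0],1],[[0,0,0],[-175,18,40],1],[[0,0,0],[-175,18,75],1],[[0,0,0],[-175,18,97],1],[[0,0,0],[-175,18,107],1],[[0,0,0],[-175,18,107],1],[[0,0,0],[-175,18,107],0.6],[[0,0,0],[-175,18,107],0.6],[[0,0,0],[-175,18,107],0.6],[[0,0,0],[-175,18,107],0.6],[[0,0,0],[-175,18,85],0.6],[[0,0,0],[-175,18,50],0.6],[[0,0,0],[-175,18,10],0.4],[[0,0,0],[-175,18,0],0.3]]'

```text
clock: 9.93
ee_pos: [622.5, -328.0, 146.7]
ee_rot: [-0.0, 1.0, -0.002, 0.003]
wrist_force: [0.6, 0.3, 1.1]
opening: 46.7
finger_force: 0.0
```

Request:
jog_arm --rows '[[[0,0,0.175],[148,86,0],0.3],[[0,0,0.175],[148,86,0],0.3],[[0,0,0.175],[148,86,0],0.3],[[0,0,0.175],[148,86,0],0.3],[[0,0,0.175],[148,86,0],0.3],[[0,0,0.175],[148,86,0],0.3],[[0,0,0.175],[148,86,40],0.3],[[0,0,0.175],[148,86,75],0.3],[[0,0,0.175],[148,86,100],0.3],[[0,0,0.175],[148,86,112],0.3],[[0,0,0.175],[148,86,118],0.3],[[0,0,0.175],[148,86,118],1],[[0,0,0.175],[148,86,118],1],[[0,0,0.175],[148,86,118],1],[[0,0,0.175],[148,86,118],1],[[0,0,0.175],[148,86,118],1],[[0,0,0.175],[148,86,118],1],[[0,0,0.175],[148,86,118],1],[[0,0,0.175],[148,86,118],1]]'

```text
clock: 11.52
ee_pos: [472.8, -241.1, 22.9]
ee_rot: [0.087, 0.996, -0.0, 0.001]
wrist_force: [0.4, 0.0, 8.3]
opening: 27.7
finger_force: 39.1
```

Request:
jog_arm --rows '[[[0,0,0],[0,0,-30],1],[[0,0,0],[0,0,-70],1],[[0,0,-0.175],[0,0,-110],1],[[0,0,-0.175],[0,0,-118],1],[[0,0,-0.175],[0,0,-118],1],[[0,0,-0.175],[0,0,-118],1]]'

```text
clock: 12.02
ee_pos: [472.0, -240.7, 140.2]
ee_rot: [0.001, 1.0, -0.0, 0.0]
wrist_force: [-0.3, -0.0, -1.8]
opening: 27.3
finger_force: 39.0
```

Request:
jog_arm --rows '[[[0,0,0],[-182,-44,0],1],[[0,0,0],[-182,-44,0],1],[[0,0,0],[-182,-44,0],1],[[0,0,0],[-182,-44,0],1],[[0,0,0],[-182,-44,0],1],[[0,0,0],[-182,-44,0],1],[[0,0,0],[-182,-44,0],1],[[0,0,0],[-182,-44,35],1],[[0,0,0],[-182,-44,70],1],[[0,0,0],[-182,-44,88],1],[[0,0,0],[-182,-44,93],1],[[0,0,0],[-182,-44,93],1],[[0,0,0],[-182,-44,93],0.6],[[0,0,0],[-182,-44,93],0.6],[[0,0,0],[-182,-44,93],0.6],[[0,0,0],[-182,-44,93],0.6],[[0,0,0],[-182,-44,70],0.6],[[0,0,0],[-182,-44,40],0.4],[[0,0,0],[-182,-44,0],0.2],[[0,0,0],[-182,-44,0],0]]'

```text
clock: 13.68
ee_pos: [657.6, -286.3, 148.4]
ee_rot: [-0.0, 1.0, -0.002, 0.004]
wrist_force: [1.0, -0.8, 1.6]
opening: 53.4
finger_force: 0.0
```

Request:
jog_arm --rows '[[[0,0,0],[193,144,0],0],[[0,0,0],[193,144,0],0],[[0,0,0],[193,144,0],0],[[0,0,0],[193,144,0],0],[[0,0,0],[193,144,0],0],[[0,0,0],[193,144,0],0],[[0,0,0],[193,144,0],0],[[0,0,0],[193,144,0],0],[[0,0,0],[193,144,0],0]]'

```text
clock: 14.43
ee_pos: [462.3, -141.2, 141.0]
ee_rot: [-0.0, 1.0, -0.0, 0.001]
wrist_force: [0.3, 1.1, 0.0]
opening: 91.2
finger_force: 0.0
```

```bash
python3 - <<'E'
from h import *
top_blobs()
c=bot.get_calibration("wrist");im=bot.grab_frame("wrist");cv2.imwrite("pics/w2.png",im)
print(proj(c,[[461,-141.5,40],[441,-12,40]]).round(0))
t=bot.grab_frame("top")[150:290,330:480]; t=cv2.resize(t,None,fx=2.6,fy=2.6)
cv2.imwrite("pics/c2.png",np.hstack([cv2.resize(im,(400,364)),t[:364]]))
E
```

```text
blue px [360. 194.] A 3441 z 50 xy 646.9 -85.7 LxW 161.8 157.5 axis deg 1.6
blue px [294. 270.] A 169 z 40 xy 444.8 92.9 LxW 57.2 55.3 axis deg -0.3
blue px [334. 271.] A 175 z 40 xy 441.2 -12.1 LxW 57.1 55.2 axis deg -0.7
yellow px [300. 186.] A 855 z 35 xy 671.7 76.1 LxW 149.0 43.5 axis deg 4.0
yellow px [248. 196.] A 855 z 35 xy 645.3 215.4 LxW 148.8 43.1 axis deg -3.6
yellow px [416. 196.] A 389 z 35 xy 640.6 -238.2 LxW 116.2 26.2 axis deg 0.5
red px [436. 197.] A 1932 z 50 xy 641.4 -285.2 LxW 158.1 157.3 axis deg -2.4
red px [463. 198.] A 26 z 24 xy 636.9 -370.7 LxW 69.7 0.0 axis deg -3.7
orange px [252. 132.] A 89 z 16 xy 831.7 209.9 LxW 29.6 25.5 axis deg 0.8
orange px [424. 205.] A 173 z 16 xy 641.1 -263.2 LxW 124.7 36.7 axis deg -9.1
orange px [437. 207.] A 98 z 16 xy 612.0 -298.3 LxW 56.1 13.7 axis deg 12.1
green px [166. 238.] A 1376 z 85 xy 538.7 420.3 LxW 172.2 63.5 axis deg 15.7
[[321. 204.]
 [471. 182.]]
```

View pics/c2.png

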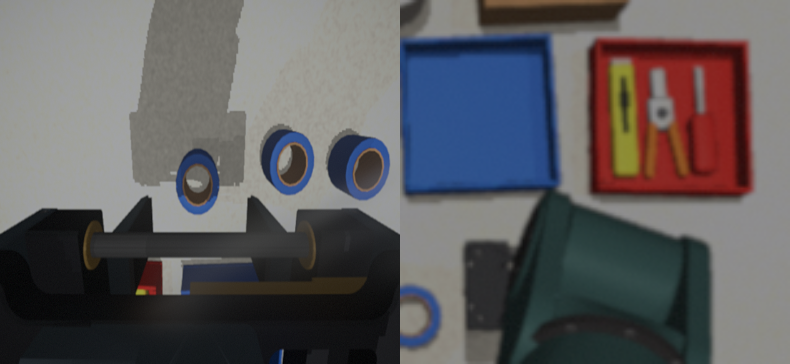

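Knife, pliers and driver lie neatly in the red tote. The tape is at about (317,199) in the full wrist frame, within 4 mm of my estimate.

Request:
jog_arm --rows '[[[0,0,0],[3,-3,40],0],[[0,0,0],[3,-3,75],0],[[0,0,0],[3,-3,100],0],[[0,0,0],[3,-3,112],0],[[0,0,0],[3,-3,116],0],[[0,0,0],[3,-3,116],1],[[0,0,0],[3,-3,116],1],[[0,0,0],[3,-3,116],1],[[0,0,0],[3,-3,116],1],[[0,0,0],[3,-3,116],1],[[0,0,0],[3,-3,116],1],[[0,0,0],[3,-3,80],1],[[0,0,0],[3,-3,40],1],[[0,0,0],[3,-3,0],1],[[0,0,0],[3,-3,0],1]]' --grip_force 30

```text
clock: 15.83
ee_pos: [461.4, -144.9, 147.0]
ee_rot: [-0.0, 1.0, -0.002, 0.005]
wrist_force: [2.2, -0.9, -0.4]
opening: 61.7
finger_force: 30.0
```

Request:
jog_arm --rows '[[[0,0,0],[-229,43,0],1],[[0,0,0],[-229,43,0],1],[[0,0,0],[-229,43,0],1],[[0,0,0],[-229,43,0],1],[[0,0,0],[-229,43,0],1],[[0,0,0],[-229,43,0],1],[[0,0,0],[-229,43,0],1],[[0,0,0],[-229,43,0],1],[[0,0,0],[-229,43,40],1],[[0,0,0],[-229,43,75],1],[[0,0,0],[-229,43,100],1],[[0,0,0],[-229,43,107],1],[[0,0,0],[-229,43,107],1],[[0,0,0],[-229,43,107],0.18],[[0,0,0],[-229,43,107],0.18],[[0,0,0],[-229,43,107],0.18],[[0,0,0],[-229,43,80],0.18],[[0,0,0],[-229,43,40],0.18],[[0,0,0],[-229,43,0],0],[[0,0,0],[-229,43,0],0]]'

```text
clock: 17.5
ee_pos: [691.1, -101.5, 149.0]
ee_rot: [-0.0, 1.0, -0.001, 0.005]
wrist_force: [1.6, 0.6, 1.4]
opening: 85.5
finger_force: 0.0
```

```bash
python3 - <<'E' | grep blue
from h import *
top_blobs()
E
```

```text
blue px [336. 191.] A 554 z 40 xy 646.1 -27.6 LxW 162.1 43.5 axis deg -0.8
blue px [294. 270.] A 166 z 40 xy 444.8 92.9 LxW 57.2 55.3 axis deg -0.3
blue px [325. 269.] A 51 z 40 xy 445.8 10.4 LxW 35.2 11.0 axis deg -11.2
```

Request:
jog_arm --rows '[[[0,0,0],[248,88,0],0],[[0,0,0],[248,88,0],0],[[0,0,0],[248,88,0],0],[[0,0,0],[248,88,0],0],[[0,0,0],[248,88,0],0],[[0,0,0],[248,88,0],0],[[0,0,0],[248,88,0],0],[[0,0,0],[248,88,0],0],[[0,0,0],[248,88,0],0]]'

```text
clock: 18.3
ee_pos: [439.1, -12.7, 140.4]
ee_rot: [-0.0, 1.0, -0.0, 0.0]
wrist_force: [0.6, -0.2, 0.4]
opening: 91.5
finger_force: 0.0
```

Request:
jog_arm --rows '[[[0,0,0],[0,0,40],0],[[0,0,0],[0,0,75],0],[[0,0,0],[0,0,100],0],[[0,0,0],[0,0,112],0],[[0,0,0],[0,0,116],0],[[0,0,0],[0,0,116],1],[[0,0,0],[0,0,116],1],[[0,0,0],[0,0,116],1],[[0,0,0],[0,0,116],1],[[0,0,0],[0,0,116],1],[[0,0,0],[0,0,116],1],[[0,0,0],[0,0,80],1],[[0,0,0],[0,0,40],1],[[0,0,0],[0,0,0],1],[[0,0,0],[0,0,0],1],[[0,0,0],[0,0,0],1]]'

```text
clock: 19.63
ee_pos: [440.5, -12.9, 142.5]
ee_rot: [-0.0, 1.0, -0.0, 0.003]
wrist_force: [-0.0, -0.4, -2.1]
opening: 62.0
finger_force: 30.0
```

Next I'll put this tape at B (607,-101): dx 168, dy -88.

Request:
jog_arm --rows '[[[0,0,0],[-168,-88,0],1],[[0,0,0],[-168,-88,0],1],[[0,0,0],[-168,-88,0],1],[[0,0,0],[-168,-88,0],1],[[0,0,0],[-168,-88,0],1],[[0,0,0],[-168,-88,0],1],[[0,0,0],[-168,-88,0],1],[[0,0,0],[-168,-88,0],1],[[0,0,0],[-168,-88,40],1],[[0,0,0],[-168,-88,75],1],[[0,0,0],[-168,-88,100],1],[[0,0,0],[-168,-88,107],1],[[0,0,0],[-168,-88,107],1],[[0,0,0],[-168,-88,107],0.18],[[0,0,0],[-168,-88,107],0.18],[[0,0,0],[-168,-88,107],0.18],[[0,0,0],[-168,-88,80],0.18],[[0,0,0],[-168,-88,40],0.18],[[0,0,0],[-168,-88,0],0],[[0,0,0],[-168,-88,0],0]]'

```text
clock: 21.3
ee_pos: [610.8, -101.4, 148.2]
ee_rot: [-0.0, 1.0, -0.001, 0.005]
wrist_force: [2.0, -0.4, 0.7]
opening: 85.3
finger_force: 0.0
```

```bash
python3 - <<'E' | grep blue
from h import *
top_blobs()
E
```

```text
blue px [338. 191.] A 640 z 40 xy 646.1 -35.9 LxW 162.4 60.1 axis deg -0.8
blue px [294. 270.] A 169 z 40 xy 444.8 92.9 LxW 57.2 55.3 axis deg -0.3
```

Request:
jog_arm --rows '[[[0,0,0],[163,193,0],0],[[0,0,0],[163,193,0],0],[[0,0,0],[163,193,0],0],[[0,0,0],[163,193,0],0],[[0,0,0],[163,193,0],0],[[0,0,0],[163,193,0],0],[[0,0,0],[163,193,0],0],[[0,0,0],[163,193,0],0],[[0,0,0],[163,193,40],0],[[0,0,0],[163,193,75],0],[[0,0,0],[163,193,100],0],[[0,0,0],[163,193,112],0],[[0,0,0],[163,193,116],0],[[0,0,0],[163,193,116],1],[[0,0,0],[163,193,116],1],[[0,0,0],[163,193,116],1],[[0,0,0],[163,193,116],1],[[0,0,0],[163,193,116],1],[[0,0,0],[163,193,116],1]]'

```text
clock: 22.93
ee_pos: [444.7, 92.3, 25.0]
ee_rot: [-0.0, 1.0, 0.0, 0.001]
wrist_force: [-1.2, -2.6, 9.4]
opening: 61.7
finger_force: 30.0
```

Request:
jog_arm --rows '[[[0,0,0],[0,0,-40],1],[[0,0,0],[0,0,-80],1],[[0,0,0],[0,0,-116],1],[[0,0,1.57],[-203,-136,-116],1],[[0,0,1.57],[-203,-136,-116],1],[[0,0,1.57],[-203,-136,-116],1],[[0,0,1.57],[-203,-136,-116],1],[[0,0,1.57],[-203,-136,-116],1],[[0,0,1.57],[-203,-136,-116],1],[[0,0,1.57],[-203,-136,-116],1],[[0,0,1.57],[-203,-136,-116],1],[[0,0,1.57],[-203,-136,-116],1],[[0,0,1.57],[-203,-136,-116],1],[[0,0,1.57],[-203,-136,-116],1],[[0,0,1.57],[-203,-136,-116],1],[[0,0,1.57],[-203,-136,-116],1],[[0,0,1.57],[-203,-136,-116],1],[[0,0,1.57],[-203,-136,-116],1]]'

```text
clock: 24.43
ee_pos: [647.0, -43.7, 140.4]
ee_rot: [0.706, 0.708, 0.0, 0.0]
wrist_force: [-0.9, -0.3, -1.4]
opening: 61.8
finger_force: 30.0
```

Request:
jog_arm --rows '[[[0,0,0],[0,0,40],1],[[0,0,0],[0,0,75],1],[[0,0,0],[0,0,100],1],[[0,0,0],[0,0,107],1],[[0,0,0],[0,0,107],1],[[0,0,0],[0,0,107],0.18],[[0,0,0],[0,0,107],0.18],[[0,0,0],[0,0,107],0.18],[[0,0,0],[0,0,80],0.18],[[0,0,0],[0,0,40],0.18],[[0,0,0],[0,0,0],0],[[0,0,0],[0,0,-20],0],[[0,0,0],[0,0,-20],0]]'

```text
clock: 25.52
ee_pos: [650.1, -44.0, 166.6]
ee_rot: [0.707, 0.708, 0.003, 0.003]
wrist_force: [1.9, -0.1, 0.6]
opening: 90.0
finger_force: 0.0
```

```bash
python3 - <<'E'
from h import *
delta(500,250,200,np.pi/2)
E
```

```text
rot [ 0.006  0.008 -1.569] shift [ 294.2 -149.3  -35. ] j6 -0.1
```

```bash
python3 - <<'E'
from h import *
delta(558,425.7,160,np.radians(105.7))
E
```

```text
rot [ 0.008 -0.005  1.298] shift [469.8 -91.4   5.4] j6 -0.1
```

Request:
jog_arm --rows '[[[0,0,1.298],[469.7,-89,-2],1],[[0,0,1.298],[469.7,-89,-2],1],[[0,0,1.298],[469.7,-89,-2],1],[[0,0,1.298],[469.7,-89,-2],1],[[0,0,1.298],[469.7,-89,-2],1],[[0,0,1.298],[469.7,-89,-2],1],[[0,0,1.298],[469.7,-89,-2],1],[[0,0,1.298],[469.7,-89,-2],1],[[0,0,1.298],[469.7,-89,-2],1],[[0,0,1.298],[469.7,-89,-2],1],[[0,0,1.298],[469.7,-89,-2],1],[[0,0,1.298],[469.7,-89,-2],1],[[0,0,1.298],[469.7,-89,-2],1],[[0,0,1.298],[469.7,-89,-2],1],[[0,0,1.298],[469.7,-89,-2],1],[[0,0,1.298],[469.7,-89,-2],1],[[0,0,1.298],[469.7,-89,-2],1]]'

```text
clock: 26.93
ee_pos: [558.0, 424.8, 162.2]
ee_rot: [0.991, 0.136, -0.0, 0.0]
wrist_force: [-0.9, 0.1, 0.4]
opening: 0.3
finger_force: 0.0
```

```bash
python3 - <<'E'
from h import *
w=bot.grab_frame("wrist");t=cv2.resize(bot.grab_frame("top")[150:290,220:480],(520,280))
cv2.imwrite("pics/c3.png",np.vstack([np.pad(cv2.resize(w,(480,300)),((0,0),(0,40),(0,0))),t]))
c=bot.get_calibration("wrist");u=np.array([.963,.271,0]);v=np.array([-.271,.963,0]);o=np.array([538.7,420.3,85])
print((proj(c,[o+a*u+b*v for a in(-85,85) for b in(-32,32)])*.75).round(0).tolist(),np.round(bot.get_state()["ee_pos"],1))
E
```

```text
[[264.0, 244.0], [210.0, 244.0], [269.0, 96.0], [205.0, 97.0]] [558.  425.  162.3]
```

View pics/c3.png

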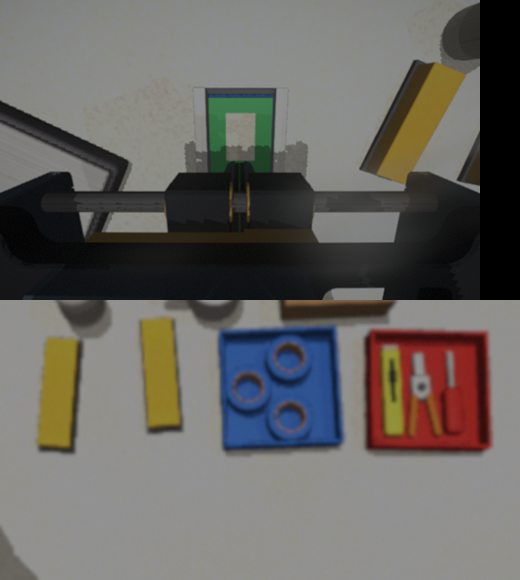

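All six items are in their totes: three tapes in the blue one, and knife, pliers and driver in the red one. The board's far edge, at about (206–275, 95) in the wrist crop, matches the prediction to about 3 px. Next I press on the top board.

Request:
jog_arm --rows '[[[0,0,0],[0,2,30],1],[[0,0,0],[0,2,46],1],[[0,0,0],[0,2,52],1],[[0,0,0],[0,2,54],1],[[0,0,0],[0,2,55],1],[[0,0,0],[0,2,56],1],[[0,0,0],[0,2,56],1],[[0,0,0],[0,2,56],1]]'

```text
clock: 27.7
ee_pos: [558.5, 424.3, 107.0]
ee_rot: [0.991, 0.137, 0.0, -0.0]
wrist_force: [1.1, 0.0, -0.7]
opening: 0.4
finger_force: 0.0
```

Request:
jog_arm --rows '[[[0,0,0],[0,0,1],1],[[0,0,0],[0,0,2],1],[[0,0,0],[0,0,3],1],[[0,0,0],[0,0,3.5],1],[[0,0,0],[0,0,3.5],1],[[0,0,0],[0,0,3.5],1]]'

```text
clock: 28.2
ee_pos: [559.0, 424.6, 104.3]
ee_rot: [0.991, 0.136, 0.001, -0.0]
wrist_force: [-1.3, -0.8, 14.2]
opening: 0.5
finger_force: 7.0
```

Request:
jog_arm --rows '[[[0,0,0],[-2,0,0],1],[[0,0,0],[-5,0,0],1],[[0,0,0],[-10,0,0],1],[[0,0,0],[-15,0,0],1],[[0,0,0],[-20,0,0],1],[[0,0,0],[-25,0,0],1],[[0,0,0],[-30,0,0],1],[[0,0,0],[-35,0,0],1],[[0,0,0],[-40,0,0],1],[[0,0,0],[-45,0,0],1],[[0,0,0],[-50,0,0],1],[[0,0,0],[-55,0,0],1],[[0,0,0],[-60,0,0],1],[[0,0,0],[-64,0,0],1],[[0,0,0],[-67,0,0],1],[[0,0,0],[-69,0,0],1],[[0,0,0],[-70,0,0],1],[[0,0,0],[-70,0,0],1],[[0,0,0],[-70,0,0],1]]'

```text
clock: 29.78
ee_pos: [491.9, 406.0, 104.3]
ee_rot: [0.991, 0.136, 0.001, -0.001]
wrist_force: [-0.2, 0.8, 14.2]
opening: 0.9
finger_force: 6.7
```

Request:
jog_arm --rows '[[[0,0,0],[0,0,-5],1],[[0,0,0],[0,0,-20],1],[[0,0,0],[130,0,-60],1],[[0,0,0],[130,0,-60],1],[[0,0,0],[130,0,-60],1],[[0,0,0],[130,0,-60],1],[[0,0,0],[130,0,-60],1],[[0,0,0],[130,0,-60],1]]'

```text
clock: 30.45
ee_pos: [615.7, 439.9, 162.9]
ee_rot: [0.991, 0.136, -0.0, 0.0]
wrist_force: [-0.6, -0.6, -0.3]
opening: 0.6
finger_force: 0.0
```

```bash
python3 - <<'E'
from h import *
top_blobs()
t=bot.grab_frame("top")[180:300,120:230]
cv2.imwrite("pics/c4.png",cv2.resize(t,None,fx=5,fy=5,interpolation=cv2.INTER_CUBIC))
c=bot.get_calibration("top");u=np.array([.963,.271,0]);v=np.array([-.271,.963,0]);o=np.array([539,418.5,0])
print(((proj(c,[o+a*u+b*v+[0,0,z] for a,b,z in((-95,-47,70),(-95,47,70),(-155,-32,85),(-155,32,85))])-[120,180])*5).round(0).tolist())
E
```

```text
blue px [360. 194.] A 3242 z 50 xy 646.9 -85.6 LxW 161.7 157.5 axis deg 1.7
yellow px [300. 186.] A 856 z 35 xy 671.7 76.0 LxW 149.0 43.3 axis deg 4.0
yellow px [248. 196.] A 863 z 35 xy 645.3 215.3 LxW 149.0 43.3 axis deg -3.6
yellow px [415. 196.] A 398 z 35 xy 640.6 -238.0 LxW 116.1 26.3 axis deg 0.2
red px [436. 197.] A 1961 z 50 xy 641.2 -285.2 LxW 158.7 157.3 axis deg -2.4
red px [459. 171.] A 26 z 24 xy 703.7 -357.0 LxW 39.8 30.6 axis deg -3.7
red px [463. 198.] A 28 z 24 xy 635.4 -371.9 LxW 72.5 2.7 axis deg -3.7
orange px [252. 132.] A 89 z 16 xy 831.7 209.9 LxW 29.6 25.5 axis deg 0.8
orange px [424. 205.] A 171 z 16 xy 640.2 -262.4 LxW 125.1 41.3 axis deg -11.7
orange px [437. 207.] A 97 z 16 xy 612.1 -298.6 LxW 56.2 13.5 axis deg 11.0
green px [172. 244.] A 1015 z 85 xy 506.6 409.2 LxW 235.8 61.5 axis deg 16.3
[[369.0, 423.0], [191.0, 474.0], [360.0, 546.0], [237.0, 582.0]]
```

View pics/c4.png

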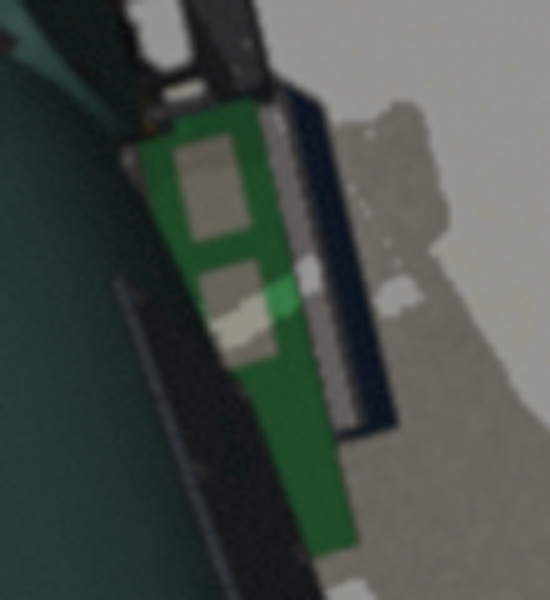

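Board 1 slid out, with its end corner at (357,545) in the crop against (360,546) predicted, so it overhangs about 60 mm. Board 2 stayed put. I'll grasp the overhang.

Request:
jog_arm --rows '[[[0,0,0],[-208,0,0],0],[[0,0,0],[-208,0,0],0],[[0,0,0],[-208,0,0],0],[[0,0,0],[-208,0,0],0],[[0,0,0],[-208,0,0],0],[[0,0,0],[-208,0,0],0],[[0,0,0],[-208,0,0],0],[[0,0,0],[-208,0,20],0],[[0,0,0],[-208,0,45],0],[[0,0,0],[-208,0,65],0],[[0,0,0],[-208,0,75],0],[[0,0,0],[-208,0,80],0],[[0,0,0],[-208,0,80],0],[[0,0,0],[-208,0,80],0]]'

```text
clock: 31.72
ee_pos: [416.1, 384.3, 83.2]
ee_rot: [0.991, 0.136, 0.0, -0.0]
wrist_force: [-0.2, 0.3, -0.5]
opening: 89.9
finger_force: 0.0
```

```bash
python3 - <<'E'
from h import *
im=bot.grab_frame("scene");cv2.imwrite("pics/s5.png",cv2.resize(im[90:240,360:560],None,fx=3,fy=3,interpolation=cv2.INTER_CUBIC))
E
```

```text
(no output)
```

View pics/s5.png

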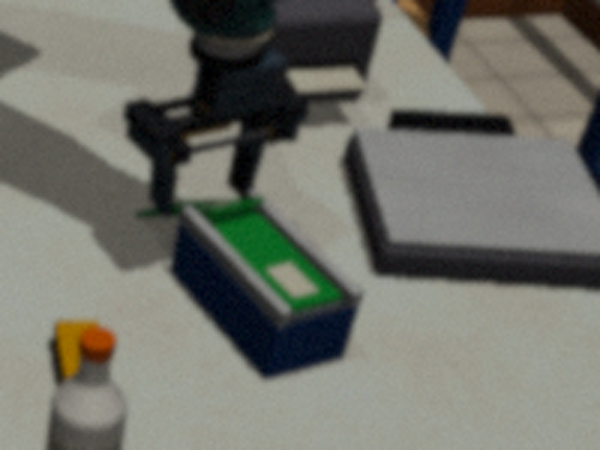

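The scene crop shows a green strip lying crosswise at (140–262, 208) and only one label on the stack, so board 1 may have turned. I'll look at it from the other views.

```bash
python3 - <<'E'
from h import *
w=bot.grab_frame("wrist");t=cv2.resize(bot.grab_frame("top")[190:300,100:240],(445,350),interpolation=cv2.INTER_CUBIC)
cv2.imwrite("pics/c6.png",np.hstack([cv2.resize(w,(350,350))*1,t]))
E
```

```text
(no output)
```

View pics/c6.png

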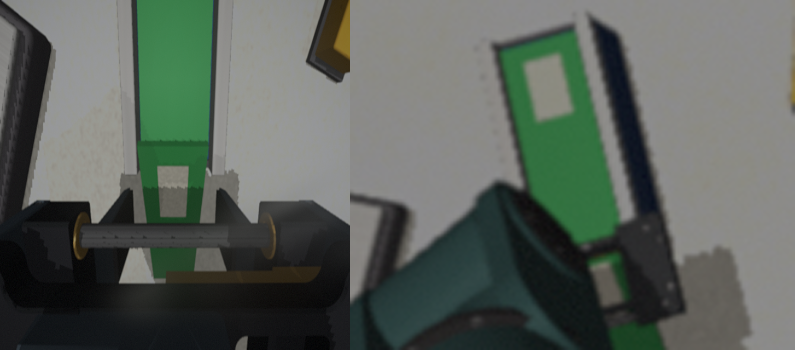

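Board 1 has tipped: its far end sits at the dispenser edge and it slopes down towards the robot. I lowered before the fingers had fully opened, so they pushed it down. I'll measure the slope.

```bash
python3 - <<'E'
from h import *
c=bot.get_calibration("wrist");im=bot.grab_frame("wrist");cv2.imwrite("pics/w7.png",im)
C=None
h=cv2.cvtColor(im,cv2.COLOR_BGR2HSV);m=cv2.inRange(h,(50,80,40),(85,255,255))
u=np.array([.963,.271,0]);v=np.array([-.271,.963,0]);o=np.array([539,418.5,0])
for r in range(150,330,8):
    x=np.flatnonzero(m[r])
    if len(x)>15:
        a,b=x.min(),x.max(); C,d=ray(c,[[a,r],[b,r]])
        s=64/np.linalg.norm(d[1]-d[0]); P=(C+s*d); L=[[(p-o)@u,(p-o)@v,p[2]] for p in P]
        print(r,a,b,np.round(L,0).tolist())
print(C)
E
```

```text
150 257 381 [[-72.0, 31.0, 80.0], [-72.0, -33.0, 80.0]]
158 257 380 [[-76.0, 31.0, 80.0], [-76.0, -33.0, 80.0]]
166 257 380 [[-80.0, 31.0, 81.0], [-80.0, -33.0, 81.0]]
174 258 380 [[-84.0, 31.0, 81.0], [-84.0, -33.0, 81.0]]
206 262 370 [[-106.0, 33.0, 65.0], [-106.0, -31.0, 65.0]]
214 263 369 [[-111.0, 33.0, 63.0], [-111.0, -31.0, 63.0]]
222 265 368 [[-118.0, 32.0, 60.0], [-118.0, -32.0, 59.0]]
230 266 366 [[-124.0, 33.0, 55.0], [-124.0, -31.0, 55.0]]
238 267 365 [[-131.0, 33.0, 53.0], [-131.0, -31.0, 53.0]]
246 268 364 [[-138.0, 33.0, 51.0], [-138.0, -31.0, 51.0]]
254 269 363 [[-144.0, 33.0, 48.0], [-145.0, -31.0, 48.0]]
286 273 359 [[-176.0, 33.0, 37.0], [-176.0, -31.0, 36.0]]
294 275 358 [[-186.0, 33.0, 31.0], [-186.0, -31.0, 31.0]]
302 276 357 [[-195.0, 33.0, 27.0], [-195.0, -31.0, 27.0]]
310 277 304 [[-486.0, 99.0, -385.0], [-486.0, 35.0, -385.0]]
318 279 303 [[-560.0, 106.0, -458.0], [-560.0, 42.0, -458.0]]
[483.04771196 401.42974479 236.1995558 ]
```

View pics/w7.png

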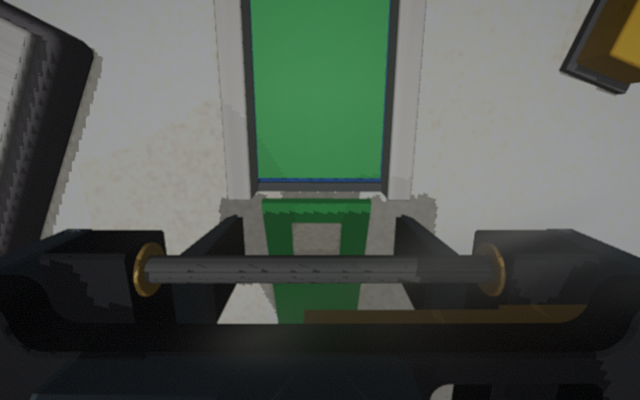

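Board 1 is sliding down the dispenser's end face, at about 23° and no longer on the stack. I'll raise the tool clear and let it settle on the bench, where it can be grasped anywhere.

Request:
jog_arm --rows '[[[0,0,0],[0,0,-20],0],[[0,0,0],[0,0,-60],0],[[0,0,0],[0,0,-100],0],[[0,0,0],[0,0,-120],0],[[0,0,0],[0,0,-120],0],[[0,0,0],[0,0,-120],0],[[0,0,0],[0,0,-120],0],[[0,0,0],[0,0,-120],0],[[0,0,0],[0,0,-120],0],[[0,0,0],[0,0,-120],0],[[0,0,0],[0,0,-120],0],[[0,0,0],[0,0,-120],0],[[0,0,0],[0,0,-120],0],[[0,0,0],[0,0,-120],0]]'

```text
clock: 33.08
ee_pos: [415.6, 383.9, 202.5]
ee_rot: [0.991, 0.136, -0.0, 0.0]
wrist_force: [0.0, -0.3, -0.5]
opening: 91.3
finger_force: 0.0
```

```bash
cat >> h.py <<'E'
def wboard(zs=None):
    c=bot.get_calibration("wrist");im=bot.grab_frame("wrist");h=cv2.cvtColor(im,cv2.COLOR_BGR2HSV);m=cv2.inRange(h,(50,80,40),(85,255,255))
    u=np.array([.963,.271,0]);v=np.array([-.271,.963,0]);o=np.array([539,418.5,0])
    for r in range(4,398,10):
        x=np.flatnonzero(m[r])
        if len(x)>40:
            a,b=x.min(),x.max(); C,d=ray(c,[[a,r],[b,r]])
            P=C+64/np.linalg.norm(d[1]-d[0])*d
            print(r,a,b,np.round([[(p-o)@u,(p-o)@v,p[2]] for p in P],0).tolist())
    return im
E
python3 - <<'E'
from h import *
cv2.imwrite("pics/w8.png",wboard())
E
```

```text
4 280 358 [[36.0, 30.0, 78.0], [36.0, -34.0, 78.0]]
14 280 358 [[28.0, 30.0, 80.0], [28.0, -34.0, 80.0]]
34 281 357 [[14.0, 30.0, 77.0], [14.0, -34.0, 77.0]]
44 281 357 [[6.0, 30.0, 79.0], [6.0, -34.0, 79.0]]
54 281 356 [[-2.0, 31.0, 77.0], [-2.0, -33.0, 77.0]]
64 281 356 [[-10.0, 31.0, 79.0], [-10.0, -33.0, 79.0]]
74 281 356 [[-18.0, 31.0, 81.0], [-18.0, -33.0, 81.0]]
84 282 355 [[-26.0, 31.0, 76.0], [-26.0, -33.0, 76.0]]
94 282 355 [[-34.0, 31.0, 78.0], [-34.0, -33.0, 78.0]]
104 282 355 [[-43.0, 31.0, 80.0], [-43.0, -33.0, 80.0]]
114 283 355 [[-51.0, 30.0, 78.0], [-51.0, -34.0, 79.0]]
124 283 354 [[-60.0, 31.0, 77.0], [-60.0, -33.0, 77.0]]
134 283 354 [[-68.0, 31.0, 79.0], [-68.0, -33.0, 79.0]]
144 283 354 [[-77.0, 31.0, 81.0], [-77.0, -33.0, 81.0]]
174 291 343 [[-120.0, 33.0, -10.0], [-120.0, -31.0, -10.0]]
224 292 342 [[-184.0, 33.0, -8.0], [-184.0, -31.0, -8.0]]
234 292 342 [[-196.0, 33.0, -5.0], [-196.0, -31.0, -5.0]]
244 292 342 [[-209.0, 33.0, -2.0], [-209.0, -31.0, -2.0]]
254 293 341 [[-228.0, 33.0, -13.0], [-228.0, -31.0, -13.0]]
284 294 340 [[-276.0, 33.0, -19.0], [-276.0, -31.0, -19.0]]
294 294 340 [[-289.0, 33.0, -15.0], [-289.0, -31.0, -15.0]]
```

View pics/w8.png

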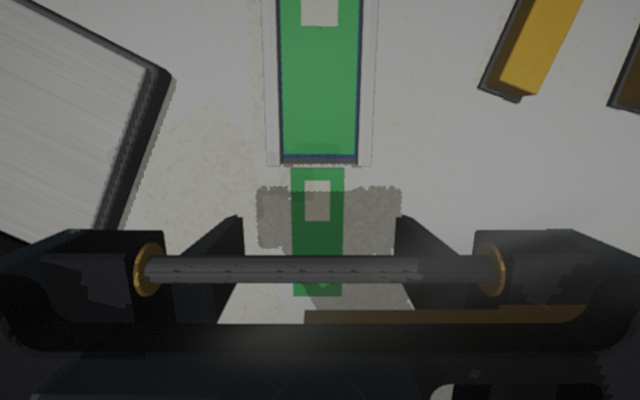

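Board 1 now lies flat on the bench (rows 168–296, columns 292–342), in line with the dispenser.

```bash
python3 - <<'E'
from h import *
c=bot.get_calibration("wrist")
P=toplane(c,[[317.3,168],[317.3,296],[291,180],[343.5,180],[293.5,290],[340.5,290]],5);print(P.round(1),np.linalg.norm(P[0]-P[1]));d=P[0]-P[1];print(np.degrees(np.arctan2(d[1],d[0])))
m=(P[0]+P[1])/2;print(m);delta(m[0],m[1],60,np.radians(105.7))
E
```

```text
[[433.1 389.1   5. ]
 [269.9 343.6   5. ]
 [410.8 415.4   5. ]
 [427.7 355.3   5. ]
 [270.  376.    5. ]
 [286.6 316.7   5. ]] 169.43652737269284
15.589897220344108
[351.46061008 366.37148943   5.        ]
rot [ 0.  0. -0.] shift [-66.6  -0.4 142.6] j6 2.0
```

Request:
jog_arm --rows '[[[0,0,0],[-66,0,40],0],[[0,0,0],[-66,0,80],0],[[0,0,0],[-66,0,120],0],[[0,0,0],[-66,0,150],0],[[0,0,0],[-66,0,168],0],[[0,0,0],[-66,0,176],0],[[0,0,0],[-66,0,180],0],[[0,0,0],[-66,0,181.5],0],[[0,0,0],[-66,0,181.5],0],[[0,0,0],[-66,0,181.5],0]]'

```text
clock: 33.97
ee_pos: [353.1, 366.9, 22.7]
ee_rot: [0.991, 0.136, 0.001, -0.001]
wrist_force: [-0.6, 0.4, -0.2]
opening: 90.9
finger_force: 0.0
```

Request:
jog_arm --rows '[[[0,0,0],[0,0,0.5],0],[[0,0,0],[0,0,0.5],1],[[0,0,0],[0,0,0.5],1],[[0,0,0],[0,0,0.5],1],[[0,0,0],[0,0,0.5],1],[[0,0,0],[0,0,0.5],1],[[0,0,0],[0,0,0.5],1],[[0,0,0],[0,0,0.5],1],[[0,0,0],[0,0,0.5],1]]' --grip_force 25

```text
clock: 34.72
ee_pos: [352.2, 366.2, 20.7]
ee_rot: [0.991, 0.136, 0.0, -0.0]
wrist_force: [-1.2, -1.8, 6.1]
opening: 63.6
finger_force: 25.0
```

Request:
jog_arm --rows '[[[0,0,0],[0,0,-10],1],[[0,0,0],[0,0,-30],1],[[0,0,0],[0,0,-60],1],[[0,0,0],[0,0,-90],1],[[0,0,0],[0,0,-130],1],[[0,0,0],[0,0,-150],1],[[0,0,0],[0,0,-150],1],[[0,0,0],[0,0,-150],1]]'

```text
clock: 35.38
ee_pos: [352.5, 366.4, 172.0]
ee_rot: [0.991, 0.136, 0.001, -0.001]
wrist_force: [-0.5, 0.8, -0.6]
opening: 63.0
finger_force: 25.0
```

Request:
jog_arm --rows '[[[0,0,0.06],[45,42,0],1],[[0,0,0.12],[75,70,0],1],[[0,0,0.18],[105,98,0],1],[[0,0,0.24],[135,126,0],1],[[0,0,0.3],[165,154,0],1],[[0,0,0.335],[195,182,0],1],[[0,0,0.335],[220,205,0],1],[[0,0,0.335],[236,220,0],1],[[0,0,0.335],[241,225,0],1],[[0,0,0.335],[241,225,0],1],[[0,0,0.335],[241,225,0],1],[[0,0,0.335],[241,225,30],1],[[0,0,0.335],[241,225,60],1],[[0,0,0.335],[241,225,80],1],[[0,0,0.335],[241,225,80],1],[[0,0,0.335],[241,225,80],1]]'

```text
clock: 36.72
ee_pos: [643.2, 215.2, 89.8]
ee_rot: [1.0, -0.03, -0.001, 0.0]
wrist_force: [0.2, 0.3, 0.4]
opening: 63.3
finger_force: 25.0
```

```bash
python3 - <<'E'
from h import *
s=bot.get_state();print(s["ee_pos"],s["opening"],s["finger_force"])
c=bot.get_calibration("wrist");im=bot.grab_frame("wrist");cv2.imwrite("pics/w9.png",im)
a=np.radians(-3.6);u=np.array([np.cos(a),np.sin(a),0]);v=np.array([-np.sin(a),np.cos(a),0]);o=np.array([645.3,215.3,35])
print(proj(c,[o+75*u-22*v,o+75*u+22*v]).round(0).tolist())
E
```

```text
[643.19020486 215.23191516  89.82370845] 63.29482654231784 24.999884068965912
[[349.0, 112.0], [283.0, 112.0]]
```

View pics/w9.png

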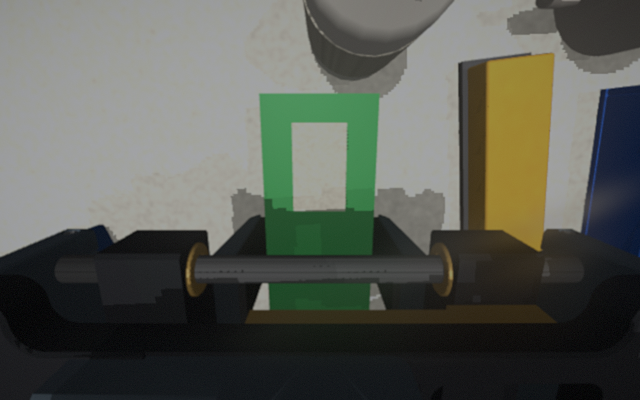

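The board is level in the grip and centred over the rest (columns 261–377). Next I lower it and release.

Request:
jog_arm --rows '[[[0,0,0],[1,0,12],1],[[0,0,0],[1,0,22],1],[[0,0,0],[1,0,29],1],[[0,0,0],[1,0,32],1],[[0,0,0],[1,0,33],1],[[0,0,0],[1,0,34],1],[[0,0,0],[1,0,34],1],[[0,0,0],[1,0,34],1]]'

```text
clock: 37.43
ee_pos: [646.2, 214.6, 56.9]
ee_rot: [1.0, -0.031, 0.0, -0.0]
wrist_force: [0.2, -0.2, -0.7]
opening: 63.5
finger_force: 25.0
```

Request:
jog_arm --rows '[[[0,0,0],[0.5,0,1],1],[[0,0,0],[0.5,0,1.3],1],[[0,0,0],[0.5,0,1.3],1],[[0,0,0],[0.5,0,1.3],0.12],[[0,0,0],[0.5,0,1.3],0.12],[[0,0,0],[0.5,0,1.3],0.12],[[0,0,0],[0.5,0,1.3],0.12],[[0,0,0],[0.5,0,1.3],0],[[0,0,0],[0.5,0,-20],0],[[0,0,0],[0.5,0,-60],0],[[0,0,0],[0.5,0,-100],0],[[0,0,0],[0.5,0,-140],0],[[0,0,0],[0.5,0,-140],0],[[0,0,0],[0.5,0,-140],0]]'

```text
clock: 38.6
ee_pos: [647.7, 215.0, 199.4]
ee_rot: [1.0, -0.031, 0.002, -0.001]
wrist_force: [-0.6, -0.2, -0.3]
opening: 91.4
finger_force: 0.0
```

```bash
python3 - <<'E'
from h import *
s=bot.get_state();print(s["ee_pos"],s["opening"])
c=bot.get_calibration("wrist");im=bot.grab_frame("wrist");h=cv2.cvtColor(im,cv2.COLOR_BGR2HSV)
m=cv2.inRange(h,(50,80,40),(85,255,255));ys,xs=np.nonzero(m);print(xs.min(),xs.max(),ys.min(),ys.max())
for r in (ys.min()+8,ys.min()+40,ys.min()+80):
    x=np.flatnonzero(m[r]);P=toplane(c,[[x.min(),r],[x.max(),r]],40);print(r,P.round(1).tolist(),P.mean(0))
x=np.flatnonzero(m[ys.min()+3]);print(toplane(c,[[x.mean(),ys.min()]],40))
top_blobs()
E
```

```text
[647.74201374 214.96509243 199.39230429] 91.40940649259126
289 351 110 255
118 [[724.9, 238.8, 40.0], [721.1, 177.5, 40.0]] [723.02547345 208.19275521  40.        ]
150 [[693.1, 240.5, 40.0], [689.3, 178.7, 40.0]] [691.15554659 209.62377194  40.        ]
190 [[650.9, 243.1, 40.0], [647.1, 181.3, 40.0]] [648.99964287 212.18335636  40.        ]
[[730.70242953 207.21800823  40.        ]]
blue px [360. 194.] A 3243 z 50 xy 646.9 -85.7 LxW 161.7 157.7 axis deg 1.7
yellow px [300. 186.] A 857 z 35 xy 671.6 76.0 LxW 149.2 43.3 axis deg 4.0
yellow px [416. 196.] A 397 z 35 xy 640.6 -238.1 LxW 116.1 26.2 axis deg 0.4
red px [436. 197.] A 2055 z 50 xy 641.1 -285.2 LxW 158.4 157.7 axis deg -2.3
orange px [253. 132.] A 89 z 16 xy 831.6 209.9 LxW 29.7 25.5 axis deg 0.8
orange px [423. 205.] A 185 z 16 xy 642.5 -255.7 LxW 124.9 48.8 axis deg -7.3
orange px [437. 208.] A 99 z 16 xy 612.2 -299.0 LxW 56.2 14.7 axis deg 9.9
green px [164. 235.] A 1151 z 85 xy 539.0 418.0 LxW 171.4 66.2 axis deg 15.6
```

Board 1 is on the left rest. Now I press on board 2, waiting for the fingers to shut before going down.

Request:
jog_arm --rows '[[[0,0,-0.335],[-101,-203,0],1],[[0,0,-0.335],[-101,-203,0],1],[[0,0,-0.335],[-101,-203,0],1],[[0,0,-0.335],[-101,-203,0],1],[[0,0,-0.335],[-101,-203,0],1],[[0,0,-0.335],[-101,-203,0],1],[[0,0,-0.335],[-101,-203,0],1],[[0,0,-0.335],[-101,-203,0],1],[[0,0,-0.335],[-101,-203,0],1],[[0,0,-0.335],[-101,-203,0],1],[[0,0,-0.335],[-101,-203,0],1],[[0,0,-0.335],[-101,-203,0],1],[[0,0,-0.335],[-101,-203,40],1],[[0,0,-0.335],[-101,-203,70],1],[[0,0,-0.335],[-101,-203,86],1],[[0,0,-0.335],[-101,-203,91],1],[[0,0,-0.335],[-101,-203,91],1],[[0,0,-0.335],[-101,-203,91],1]]'

```text
clock: 40.2
ee_pos: [558.8, 423.7, 106.9]
ee_rot: [0.991, 0.136, 0.001, -0.0]
wrist_force: [-0.6, 0.0, 0.0]
opening: 0.5
finger_force: 0.0
```

```bash
python3 - <<'E'
from h import *
top_blobs()
s=bot.get_state();print(s["ee_pos"],s["opening"])
E
```

```text
blue px [360. 194.] A 3240 z 50 xy 646.9 -85.7 LxW 161.7 157.7 axis deg 1.7
yellow px [300. 186.] A 855 z 35 xy 671.7 76.0 LxW 149.0 43.3 axis deg 4.0
yellow px [416. 196.] A 394 z 35 xy 640.6 -238.1 LxW 116.1 26.2 axis deg 0.4
red px [436. 197.] A 1941 z 50 xy 641.3 -285.1 LxW 158.1 157.3 axis deg -2.3
red px [459. 171.] A 25 z 24 xy 711.6 -366.6 LxW 46.6 24.2 axis deg 37.2
red px [463. 198.] A 27 z 24 xy 636.8 -372.0 LxW 69.7 2.7 axis deg -3.7
orange px [252. 132.] A 89 z 16 xy 831.7 209.9 LxW 29.6 25.5 axis deg 0.8
orange px [424. 205.] A 171 z 16 xy 640.2 -262.4 LxW 125.1 41.3 axis deg -11.7
orange px [437. 208.] A 99 z 16 xy 611.7 -298.3 LxW 56.7 13.7 axis deg 12.1
green px [248. 199.] A 1138 z 85 xy 638.9 208.6 LxW 161.1 58.8 axis deg -3.5
green px [163. 202.] A 32 z 85 xy 620.5 429.4 LxW 27.4 7.7 axis deg -74.2
green px [169. 212.] A 39 z 85 xy 593.1 411.6 LxW 37.9 7.5 axis deg 16.4
green px [173. 247.] A 575 z 85 xy 502.0 401.9 LxW 89.6 48.6 axis deg 16.3
[559.03653038 423.92112672 107.39609229] 0.6945418158319897
```

Measured by the top camera, the board lies within 2 mm of the rest's centre and 0.1° of its axis. Next I press on board 2.

Request:
jog_arm --rows '[[[0,0,0],[0,0,3],1],[[0,0,0],[0,0,5],1],[[0,0,0],[0,0,6],1],[[0,0,0],[0,0,7],1],[[0,0,0],[0,0,7.7],1],[[0,0,0],[0,0,7.7],1],[[0,0,0],[0,0,7.7],1]]'

```text
clock: 40.83
ee_pos: [558.6, 423.8, 99.3]
ee_rot: [0.991, 0.137, 0.001, -0.0]
wrist_force: [-2.4, -2.3, 12.5]
opening: 0.3
finger_force: 5.8
```

Request:
jog_arm --rows '[[[0,0,0],[-2,0,0],1],[[0,0,0],[-5,0,0],1],[[0,0,0],[-10,0,0],1],[[0,0,0],[-15,0,0],1],[[0,0,0],[-20,0,0],1],[[0,0,0],[-25,0,0],1],[[0,0,0],[-30,0,0],1],[[0,0,0],[-35,0,0],1],[[0,0,0],[-40,0,0],1],[[0,0,0],[-45,0,0],1],[[0,0,0],[-50,0,0],1],[[0,0,0],[-55,0,0],1],[[0,0,0],[-60,0,0],1],[[0,0,0],[-64,0,0],1],[[0,0,0],[-67,0,0],1],[[0,0,0],[-69,0,0],1],[[0,0,0],[-70,0,0],1],[[0,0,0],[-70,0,0],1],[[0,0,0],[-70,0,0],1]]'

```text
clock: 42.42
ee_pos: [491.6, 405.2, 99.3]
ee_rot: [0.991, 0.136, 0.001, -0.001]
wrist_force: [-1.0, 0.0, 9.8]
opening: 0.5
finger_force: 5.1
```

Request:
jog_arm --rows '[[[0,0,0],[0,0,-5],1],[[0,0,0],[0,0,-20],1],[[0,0,0],[0,0,-60],0],[[0,0,0],[0,0,-100],0],[[0,0,0],[0,0,-110],0],[[0,0,0],[0,0,-110],0],[[0,0,0],[-68,0,-110],0],[[0,0,0],[-68,0,-110],0],[[0,0,0],[-68,0,-110],0],[[0,0,0],[-68,0,-110],0],[[0,0,0],[-68,0,-110],0],[[0,0,0],[-68,0,-110],0],[[0,0,0],[-68,0,-110],0],[[0,0,0],[-68,0,-110],0],[[0,0,0],[-68,0,-110],0],[[0,0,0],[-68,0,-110],0]]'

```text
clock: 43.75
ee_pos: [425.4, 386.0, 207.8]
ee_rot: [0.991, 0.136, -0.0, 0.0]
wrist_force: [0.8, -0.6, 0.2]
opening: 90.2
finger_force: 0.0
```

```bash
python3 - <<'E'
from h import *
s=bot.get_state();print(s["ee_pos"],s["opening"])
im=wboard();cv2.imwrite("pics/w10.png",im)
E
```

```text
[425.41216111 386.04880848 207.78082101] 90.17730076798573
4 523 594 [[54.0, -184.0, 61.0], [55.0, -248.0, 61.0]]
14 519 589 [[47.0, -183.0, 59.0], [47.0, -247.0, 59.0]]
24 515 584 [[39.0, -182.0, 57.0], [40.0, -246.0, 57.0]]
34 510 579 [[30.0, -177.0, 59.0], [31.0, -241.0, 59.0]]
44 505 574 [[22.0, -173.0, 61.0], [22.0, -237.0, 61.0]]
54 281 569 [[-34.0, 6.0, 288.0], [-34.0, -58.0, 288.0]]
64 281 564 [[-36.0, 6.0, 288.0], [-36.0, -58.0, 288.0]]
74 281 559 [[-38.0, 7.0, 287.0], [-38.0, -57.0, 287.0]]
84 281 554 [[-40.0, 7.0, 286.0], [-40.0, -57.0, 286.0]]
94 282 549 [[-42.0, 7.0, 285.0], [-42.0, -57.0, 285.0]]
104 282 544 [[-44.0, 7.0, 284.0], [-44.0, -57.0, 284.0]]
114 282 539 [[-47.0, 7.0, 283.0], [-47.0, -57.0, 283.0]]
134 283 353 [[-58.0, 31.0, 80.0], [-59.0, -33.0, 80.0]]
144 283 352 [[-68.0, 31.0, 79.0], [-68.0, -33.0, 79.0]]
154 284 352 [[-77.0, 31.0, 77.0], [-77.0, -33.0, 77.0]]
164 284 351 [[-87.0, 31.0, 75.0], [-87.0, -33.0, 75.0]]
174 285 351 [[-97.0, 31.0, 73.0], [-97.0, -33.0, 73.0]]
184 285 350 [[-107.0, 31.0, 71.0], [-107.0, -33.0, 71.0]]
194 285 350 [[-116.0, 31.0, 73.0], [-117.0, -33.0, 73.0]]
204 286 350 [[-127.0, 31.0, 71.0], [-127.0, -33.0, 71.0]]
214 286 349 [[-138.0, 31.0, 69.0], [-138.0, -33.0, 69.0]]
224 286 349 [[-148.0, 31.0, 72.0], [-148.0, -33.0, 72.0]]
```

View pics/w10.png

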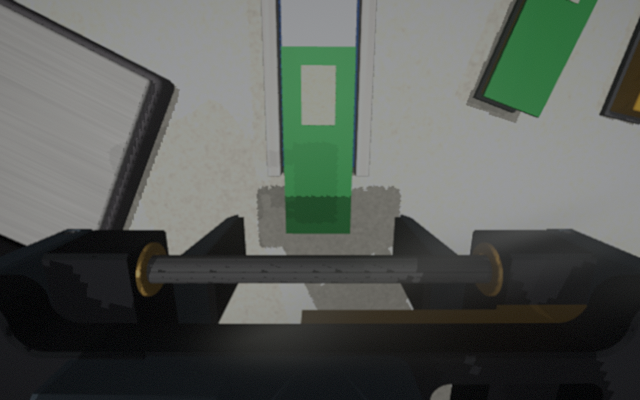

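Board 2 lies flat on the stack (rows 47–233) and sticks out about 60 mm past the edge at row 176. The white board stayed in place and the fingers are fully open on either side. I'll descend on the overhang.

Request:
jog_arm --rows '[[[0,0,0],[-10,0,20],0],[[0,0,0],[-10,0,50],0],[[0,0,0],[-10,0,80],0],[[0,0,0],[-10,0,105],0],[[0,0,0],[-10,0,120],0],[[0,0,0],[-10,0,127],0],[[0,0,0],[-10,0,129.5],0],[[0,0,0],[-10,0,129.5],0],[[0,0,0],[-10,0,129.5],0],[[0,0,0],[-10,0,129.5],1],[[0,0,0],[-10,0,129.5],1],[[0,0,0],[-10,0,129.5],1],[[0,0,0],[-10,0,129.5],1],[[0,0,0],[-10,0,129.5],1],[[0,0,0],[-10,0,129.5],1],[[0,0,0],[-10,0,129.5],1],[[0,0,0],[-10,0,129.5],1]]' --grip_force 40

```text
clock: 45.22
ee_pos: [415.7, 383.4, 78.6]
ee_rot: [0.991, 0.136, 0.0, -0.0]
wrist_force: [-0.1, 0.4, 2.5]
opening: 63.4
finger_force: 40.0
```

Request:
jog_arm --rows '[[[0,0,0],[0,0,0],1],[[0,0,0],[0,0,-3],1],[[0,0,0],[0,0,-8],1],[[0,0,0],[0,0,-15],1],[[0,0,0],[0,0,-25],1],[[0,0,0],[0,0,-40],1],[[0,0,0],[0,0,-60],1],[[0,0,0],[0,0,-80],1],[[0,0,0],[0,0,-95],1],[[0,0,0],[0,0,-100],1],[[0,0,0],[0,0,-100],1],[[0,0,0],[0,0,-100],1]]' --grip_force 60

```text
clock: 46.22
ee_pos: [415.5, 383.2, 178.4]
ee_rot: [0.991, 0.136, 0.0, -0.0]
wrist_force: [-0.3, -0.1, -1.6]
opening: 63.0
finger_force: 60.0
```

```bash
cat >> h.py <<'E'
def held():
    s=bot.get_state();c=bot.get_calibration("wrist");im=bot.grab_frame("wrist");h=cv2.cvtColor(im,cv2.COLOR_BGR2HSV)
    m=cv2.inRange(h,(50,80,40),(85,255,255));n,l,st,ce=cv2.connectedComponentsWithStats(m)
    i=l[190:205,300:340];i=np.bincount(l[150:205,285:350][l[150:205,285:350]>0]).argmax();m=(l==i)
    R=Ro.from_quat(s["ee_rot"]);ys=np.nonzero(m)[0];print("pose",np.round(s["ee_pos"],1),s["opening"],"rows",ys.min(),ys.max())
    for r in list(range(ys.min()+3,200,25)):
        x=np.flatnonzero(m[r]);C,d=ray(c,[[x.min()-.5,r],[x.max()+.5,r]]);P=C+64/np.linalg.norm(d[1]-d[0])*d
        T=R.inv().apply(P-np.array(s["ee_pos"]));print(r,x.min(),x.max(),T.round(1).tolist())
    P=toplane(c,[[np.flatnonzero(m[ys.min()+3]).mean(),ys.min()-.5]],s["ee_pos"][2]+1.4);print("far end in tool",R.inv().apply(P-np.array(s["ee_pos"])).round(1))
E
python3 - <<'E'
from h import *
held()
E
```

```text
pose [415.5 383.2 178.4] 62.95354298616633 rows 0 255
3 246 388 [[121.4, -31.2, -1.3], [121.4, 32.8, -1.3]]
28 248 386 [[111.7, -31.3, 0.3], [111.7, 32.7, 0.3]]
53 249 385 [[101.0, -31.3, -0.3], [101.0, 32.7, -0.3]]
78 251 384 [[90.1, -31.1, 0.3], [90.1, 32.9, 0.2]]
103 252 383 [[78.7, -31.1, -0.4], [78.7, 32.9, -0.4]]
128 254 382 [[66.9, -30.9, 0.1], [66.9, 33.1, 0.1]]
153 255 381 [[54.6, -30.9, -0.6], [54.6, 33.1, -0.6]]
178 257 380 [[41.8, -30.6, -0.1], [41.8, 33.4, -0.1]]
far end in tool [[122.7   0.8  -1.4]]
```

```bash
python3 - <<'E'
from h import *
s=bot.get_state();c=dict(bot.get_calibration("wrist"));R=np.array(c["R"]);C=-R.T@np.ravel(c["t"])+np.array([425.41,386.05,207.78])-s["ee_pos"]
c["t"]=-R@C
im=cv2.imread("pics/w10.png");h=cv2.cvtColor(im,cv2.COLOR_BGR2HSV);m=cv2.inRange(h,(50,80,40),(85,255,255));m[:,400:]=0
g=np.flatnonzero(m[:,290]);print(g.min(),g.max())
P=toplane(c,[[318,g.min()-.5],[318,g.max()+.5]],80);print(P.round(1),np.linalg.norm(P[0]-P[1]))
ctr=P.mean(0);u=np.array([.963,.271]);print("ctr",ctr,"s",(ctr[:2]-[415.7,383.4])@u)
E
```

```text
47 232
[[553.5 421.1  80. ]
 [390.7 375.6  80. ]] 168.9965364973648
ctr [472.08517962 398.33937111  80.        ] s 58.347497541747515
```

Request:
jog_arm --rows '[[[0,0,0.02],[6,20,0],1],[[0,0,0.05],[14,48,0],1],[[0,0,0.08],[24,80,0],1],[[0,0,0.11],[34,112,0],1],[[0,0,0.14],[43,144,0],1],[[0,0,0.17],[53,176,0],1],[[0,0,0.2],[62,208,0],1],[[0,0,0.204],[72,240,0],1],[[0,0,0.204],[82,272,0],1],[[0,0,0.204],[91,304,0],1],[[0,0,0.204],[99,330,0],1],[[0,0,0.204],[104,346,0],1],[[0,0,0.204],[106,353,0],1],[[0,0,0.204],[106,353,0],1],[[0,0,0.204],[106,353,30],1],[[0,0,0.204],[106,353,60],1],[[0,0,0.204],[106,353,85],1],[[0,0,0.204],[106,353,95],1],[[0,0,0.204],[106,353,95],1],[[0,0,0.204],[106,353,95],1]]'

```text
clock: 47.93
ee_pos: [612.9, 72.9, 83.8]
ee_rot: [0.999, 0.035, -0.0, -0.0]
wrist_force: [1.7, -0.5, -0.5]
opening: 63.1
finger_force: 60.0
```

```bash
python3 - <<'E'
from h import *
held();print(bot.get_state()["ee_rot"])
top_blobs()
E
```

```text
pose [612.9  72.9  83.8] 63.095867523439956 rows 0 255
3 246 388 [[121.8, -31.1, -1.3], [121.8, 32.9, -1.3]]
28 248 386 [[112.1, -31.2, 0.3], [112.1, 32.8, 0.3]]
53 249 385 [[101.4, -31.2, -0.3], [101.4, 32.8, -0.3]]
78 251 384 [[90.5, -31.0, 0.2], [90.5, 33.0, 0.2]]
103 252 383 [[79.1, -31.0, -0.4], [79.0, 33.0, -0.4]]
128 254 382 [[67.3, -30.7, 0.1], [67.2, 33.3, 0.1]]
153 255 381 [[55.0, -30.8, -0.6], [55.0, 33.2, -0.6]]
178 257 380 [[42.2, -30.5, -0.1], [42.1, 33.5, -0.1]]
far end in tool [[123.1   0.9  -1.5]]
[ 9.99379271e-01  3.52243568e-02  5.61804047e-04 -4.25258813e-05]
blue px [361. 193.] A 3086 z 50 xy 647.0 -84.9 LxW 162.0 159.0 axis deg 1.4
yellow px [416. 196.] A 393 z 35 xy 640.6 -238.2 LxW 116.2 26.2 axis deg 0.5
red px [436. 197.] A 1996 z 50 xy 641.9 -284.7 LxW 158.8 157.4 axis deg -1.9
red px [463. 199.] A 30 z 24 xy 635.4 -371.9 LxW 72.5 2.7 axis deg -3.7
orange px [252. 132.] A 89 z 16 xy 831.7 209.9 LxW 29.6 25.5 axis deg 0.8
orange px [423. 205.] A 189 z 16 xy 642.5 -255.6 LxW 124.9 49.1 axis deg -7.3
orange px [437. 207.] A 98 z 16 xy 612.0 -298.2 LxW 56.1 13.9 axis deg 12.1
green px [296. 156.] A 184 z 85 xy 739.6 84.0 LxW 61.4 35.8 axis deg -84.0
green px [248. 198.] A 1146 z 85 xy 638.9 208.0 LxW 160.5 60.2 axis deg -3.1
```

Request:
jog_arm --rows '[[[0,0,0],[0,0,12],1],[[0,0,0],[0,0,25],1],[[0,0,0],[0,0,35],1],[[0,0,0],[0,0,40],1],[[0,0,0],[0,0,42],1],[[0,0,0],[0,0,43],1],[[0,0,0],[0,0,43],1],[[0,0,0],[0,0,43],1]]'

```text
clock: 48.7
ee_pos: [613.4, 72.2, 40.7]
ee_rot: [0.999, 0.035, 0.0, -0.0]
wrist_force: [-0.8, -0.2, -0.7]
opening: 63.2
finger_force: 60.0
```

Request:
jog_arm --rows '[[[0,0,0],[0,0,1],1],[[0,0,0],[0,0,1.6],1],[[0,0,0],[0,0,1.9],1],[[0,0,0],[0,0,1.9],1],[[0,0,0],[0,0,1.9],1]]'

```text
clock: 49.12
ee_pos: [613.3, 72.1, 38.8]
ee_rot: [0.999, 0.035, 0.0, -0.0]
wrist_force: [-1.3, 0.0, 3.9]
opening: 63.1
finger_force: 60.0
```

Contact is about 4 N. I'll release, wait for the fingers to open, then lift and retreat.

Request:
jog_arm --rows '[[[0,0,0],[0,0,0],0.12],[[0,0,0],[0,0,0],0.12],[[0,0,0],[0,0,0],0.12],[[0,0,0],[0,0,0],0.12],[[0,0,0],[0,0,0],0],[[0,0,0],[0,0,0],0],[[0,0,0],[0,0,-20],0],[[0,0,0],[0,0,-60],0],[[0,0,0],[0,0,-100],0],[[0,0,0],[-60,0,-140],0],[[0,0,0],[-120,0,-140],0],[[0,0,0],[-120,0,-140],0],[[0,0,0],[-120,0,-140],0],[[0,0,0],[-120,0,-140],0],[[0,0,0],[-120,0,-140],0]]'

```text
clock: 50.37
ee_pos: [494.1, 63.8, 179.0]
ee_rot: [0.999, 0.035, 0.001, -0.0]
wrist_force: [-0.0, -0.1, -0.4]
opening: 91.1
finger_force: 0.0
```

```bash
sed -i 's/"green":85/"green":40/' h.py; python3 - <<'E'
from h import *
top_blobs()
w=bot.grab_frame("wrist");t=bot.grab_frame("top")[110:300,120:480]
cv2.imwrite("pics/end.png",np.vstack([np.pad(cv2.resize(w,(400,250)),((0,0),(0,140),(0,0))),cv2.resize(t,(540,285))]))
E
```

```text
blue px [360. 194.] A 3236 z 50 xy 647.0 -85.1 LxW 162.0 158.6 axis deg 1.4
yellow px [416. 196.] A 390 z 35 xy 640.6 -238.1 LxW 116.1 26.2 axis deg 0.4
red px [436. 197.] A 1934 z 50 xy 642.1 -284.7 LxW 158.5 157.3 axis deg -1.8
red px [463. 196.] A 30 z 24 xy 641.0 -372.3 LxW 78.1 2.7 axis deg -3.7
orange px [252. 132.] A 89 z 16 xy 831.7 209.9 LxW 29.6 25.5 axis deg 0.8
orange px [423. 205.] A 185 z 16 xy 642.5 -255.7 LxW 124.9 48.8 axis deg -7.3
orange px [437. 207.] A 97 z 16 xy 612.1 -298.6 LxW 56.2 13.5 axis deg 11.0
green px [299. 189.] A 1077 z 40 xy 673.1 78.2 LxW 164.9 60.0 axis deg 4.5
green px [248. 199.] A 1142 z 40 xy 647.3 215.6 LxW 167.4 61.4 axis deg -3.5
```

View pics/end.png

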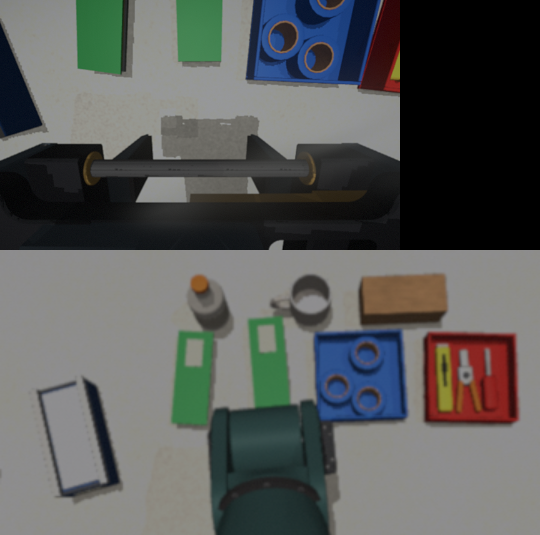

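The final picture shows both boards on their rests, within about 3 mm of centre. The white board is in the dispenser, all six items are in their totes, and mug, bottle and parcel are where they were.

```bash
python3 -c "
from rig import bot
print(bot.hand_in())"
```

```text
the job is handed in; nothing more can be done
None
```

The job is handed in, with one departure from the instructions: after board 1 was slid out flat, my fingers, still opening, knocked its overhang and tipped it onto the bench, so I picked it up from there. All tapes and tools are in their totes, both green boards are on their rests within about 3 mm of centre, and the white board, mug, bottle and parcel were left in place.

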